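Set the canvas prop at its fourth click and lock it

TASK

Raise the blue head of the yellow ratchet prop until the orange pawl has clicked past exactly four notches, lower it gently until the pawl itself carries it (do not let it drop, and do not press it down hard), and let go. Then push the red lock tab gently all the way in towards the column, and leave the paints and other things on the bench where they are.

Things in the scene. Friction and masses are not known exactly. Their poses are not given: they have to be found in the camera images.
- prop: The ratchet prop that holds a canvas edge off the bench: yellow base plate screwed to the bench, cannot move (165 x 110 x 10 mm: x -60 to 105, y -55 to 55), with a yellow upright sleeve, 32 x 46 mm in plan, up to z 125 mm, open on its +x side. Origin: on the bench, on the column's upright axis; z up, +x from the column towards the red lock tab
- column (a joint): height of the column in m: 0 = fully down (the start), grows as it is raised, end of travel 0.100. It slides straight up and down, cannot turn, weighs 0.55 to 0.85 kg and falls freely when let go, until a tooth rests on the pawl, which holds it rigidly. Falling 2 mm or more counts as dropping; 30 N between column and pawl is pressing hard
- tooth (a point): underside of the top tooth at its outer edge, on the column's +x face; moves with the column. Six steel teeth, 14 mm apart, stand out 8 mm, sloping above, flat below. Raised, each pushes the sprung pawl outwards: the pull grows over some 7 mm by 6 to 10 N above the weight, fades within 3 to 4 mm as the nose slips off the edge (at last pushing up a little), then the pawl snaps in: the click
- pawl_place (a point): about where the orange pawl's nose is, on the sleeve's open +x side (fixed point of the prop). The steel bracket that carries the pawl was bolted on at a height nobody measured, up to 5 mm above or below: the first tooth comes to rest with the column at 0.015 to 0.025, the next every 0.014, so the fourth at 0.057 to 0.067. The pawl lets the column up, never down
- head (a point): centre of the blue steel head on top of the column, the part to grip: 36 mm along prop x, 40 mm along prop y, 40 mm high (20 above and below this point), with black rubber on its two y faces and, on top at its two x edges, lips 6 mm wide and 10 mm high. Axes as the prop's. Starts 165 mm above the bench; the nearest thing below it is the sleeve's top, 40 mm below this point when down
- lock (a joint): travel of the lock bolt in m: 0 to 0.006 at the start, 0.030 = fully in, at a hard stop, its steel bar close behind the pawl, which then cannot open. Slides along prop -x (towards the column), stays where it is left; friction about 2.5 N; 25 N on it is too hard
- lock_tab (a point): on the outer (+x) face of the red upright lock tab, 5 mm below its top edge, mid-width. The tab is 10 mm thick along prop x, 30 wide along y, 50 high, and moves with the bolt. With the lock at 0 this point lies 116 mm from the column's axis along prop +x, 122 mm above the bench. Axes as the prop's. Beside and beyond it the space is free down to the base plate
- blue_jar: closed blue paint jar, 52 mm across, 60 mm high, standing near the prop; origin at its foot. Bystander
- tape_roll: yellow roll of tape lying flat near the prop, 90 mm across, 24 mm high; origin under its centre. Bystander
- green_bottle: green paint bottle, 54 mm across, 150 mm high; origin at its foot. Bystander
- paint_can: paint can with orange label, 90 mm across, 110 mm high; origin at its foot. Bystander
- water_mug: white mug, 76 mm across, 85 mm high; origin at its foot. Bystander
- brush: paint brush lying on the bench; origin under its middle. Bystander
- plate: shallow white palette plate, 200 mm across, 18 mm high; origin under its centre. Bystander
Things that resemble listed ones, but are neither listed nor needed, are in the scene too. What is shaped like the prop but green, pink or turquoise is not meant.

How it is judged:
On the way, in this order (a step that is already met when the one before it is completed fails the run):
1. the column rests on the pawl at the fourth notch, let go (value of joint column between 0.055 and 0.069 m and contact force between column and pawl above 3 N and contact force between the fingers and column below 0.1 N), for 0.2 s.
2. the lock bolt is pushed fully in (value of joint lock above 0.027 m), for 0.1 s.
At the end, for the whole second after the job is handed in: The column rests by its own weight (more than 3 N) on the pawl at the fourth notch (column height between 55 and 69 mm; the third and fifth notches lie outside this), and the lock bolt is within 3 mm of fully in (30 mm) (value of joint column between 0.055 and 0.069 m and contact force between column and pawl above 3 N and value of joint lock above 0.027 m); the robot touches nothing.
It fails at once if the column drops (falls faster than 0.18 m/s) (velocity of joint column below -0.18 m/s).
It fails at once if the column is pressed onto the pawl with more than 30 N (contact force between column and pawl above 30 N).
It fails at once if the lock is pushed with more than 25 N (contact force between anything else and lock above 25 N).
It fails at once if a bystander is moved more than 15 mm (distance of any of blue_jar, tape_roll, green_bottle, paint_can, water_mug, brush, plate from where it was at the start of the episode above 0.015 m).
It also fails if it takes over 72 s, if anything falls off the work surface, if the arm or the gripper's body presses on something with over 40 N, if the wrist force passes 120 N, or if a joint passes its speed limit or range.

ROBOT

A 6-joint arm with a two-finger parallel gripper is mounted at the origin on the work surface. World frame = base frame: x ahead of the robot, y to its left, z up, the work surface at z = 0. Lengths are in m, angles in rad, forces in N, time in s.
With the tool pointing down it reaches from about 0.325 to 0.775 m from the base axis. Payload 9.3 kg.
Tool frame: the origin (TCP) lies midway between the tips of the shut fingers; the grasp point (between the pads) lies 19 mm behind it; z points along the fingers, y is the line along which they close (so a half turn about z gives the same grasp; the last joint's range is limited). The gripper opens to 85 mm and grips with 20 to 120 N. Pads are 22 mm wide; open, the fingers measure 114 mm over their backs; the gripper's body (76 mm by 85 mm) begins 54 mm behind the grasp point. The pads swing forward as they close: fully open they stand 13 mm farther back than shut.
Start: joints at [-1.389, 0.259, 0.021, 1.334, 0, 1.418], TCP at [0.181, -0.519, 0.231] pointing down, gripper open.
Joint ranges: [-3.04, 3.04], [-0.91, 1.82], [-1.04, 1.36], [-1.92, 1.95], [-1.52, 1.45], [-3.14, 3.14]. Speed limits (rad/s): [2.22, 2.22, 2.79, 3.14, 3.14, 3.14].

INTERFACE

Orientations are given as a unit quaternion [x, y, z, w].
In Python, from station import manip gives the robot as it stands. The module is installed in compiled form; this text tells all that it offers.
- The arm moves only by the shell command python3 -m inch 'ROWS' [OPENING]. ROWS is JSON, a list that holds one entry, the list of rows, each a list of 4 numbers: the shift along the tool's x, y, z in units of 50 mm (1.0 is 50 mm), then the turn about the tool's z in units of 8 degrees (1.0 is 8 degrees). In form: [[[dx, dy, dz, twist], ...]]. A call has 1 to 10 rows; each row shifts and turns the commanded pose from where the row before left it, along the tool's axes as they then stand; what a row does not reach is not made up. A row lasts 1/10 s, in which the tool goes at most 50 mm and 8.59 degrees, less where a joint would pass 70% of its speed; a pose out of reach is approached as far as the arm can. A call is refused whole if a number of a shift passes 1 or a number of a turn 1, either way. A call with a gripper value outside its range is refused whole. OPENING is the opening, from 0 (shut) to 1 (fully open), set as the call begins (- or left out, the last holds). The fingers move at their own pace and stop on an object; the grip force is fixed at half the most. Time passes only in rows, so rows that do not move let the fingers close. It gives the time, the measured TCP pose, the force, the opening and the grip force at its end, in the units of the state.
- manip.get_state(): the state, without advancing time (a new reading comes with each control period).
- manip.snapshot(name): name is "scene" or "top" or "wrist"; returns a dict with "frame" (400x640x3 uint8, red, green, blue), "fx", "fy", "cx", "cy" (pixels), "D" ([k1, k2, p1, p2, k3] as OpenCV has them; the pictures are not rectified), "T" (4x4, takes a point from camera to world coordinates); the wrist camera has in their place "T_tool_cam" (4x4, takes a point from camera to tool coordinates, whose origin is the TCP and whose axes are the flange's). Camera axes: x right, y down, z forward; pixel columns grow to the right and rows downward; lengths in m; the calibration is good to about 2 mm. A picture is of the moment at which its call begins: read the wrist's pose just before it. There is no depth.
- manip.hand_in(): hands the job in; it is judged then, once.
The state is a dict: "t": time; "joints": joint angles; "qd": joint speeds; "tau": joint torques, N m; "tool_pos": TCP position; "orientation": TCP orientation; "force": force on the tool from outside, world axes, zero at the start; "ft_torque": the same for the moment, N m; "opening": finger opening in m; "grasp_force": force on a finger pad.
Only numpy, scipy, OpenCV 4.12 (cv2) and the standard library are available. Lean on these libraries where they do the work, as an engineer would, in place of code of your own. Each camera call takes 0.05 s, during which the arm holds its last target. There are 200 camera calls.

## Working session

There is one attempt and no reset: what is moved stays moved. The work goes in short steps, Python scripts to look and compute and a shell command to move; the robot and the scene stay as the last step left them, time stands still between calls to the robot, and variables do not carry over. Pictures are saved under pics/ and viewed, at most 10 in all, crops included, and the job is handed in when it is done.

```bash
mkdir -p pics; python3 - <<'E'
from station import manip
import cv2,pickle
s=manip.get_state();print({k:s[k] for k in('t','tool_pos','orientation','force','opening')})
for n in('scene','top'):
    d=manip.snapshot(n);cv2.imwrite(f'pics/{n}0.png',d['frame'][:,:,::-1]);pickle.dump(d,open(f'{n}0.pkl','wb'))
    print(n,d['fx'],d['D'],d['T'])
E
```

```text
{'t': 0.0, 'tool_pos': array([ 0.18066336, -0.51918877,  0.23067094]), 'orientation': array([ 9.86023723e-01,  1.66603645e-01,  3.73689110e-06, -6.66299721e-04]), 'force': array([ 0.24821899,  0.19953871, -1.03180497]), 'opening': 0.08534849662417134}
scene 364.96486228966165 [-0.07060048  0.          0.          0.          0.        ] [[ 0.1781008   0.82638429 -0.53419951  1.0169057 ]
 [ 0.98396961 -0.15461842  0.08886483 -0.06268521]
 [-0.00916058 -0.54146298 -0.84067468  1.01155176]
 [ 0.          0.          0.          1.        ]]
top 405.31002100627535 [-0.07521319  0.          0.          0.          0.        ] [[-0.02346863 -0.98182091  0.18835319  0.23066373]
 [-0.99958829  0.01993443 -0.0206364   0.04265198]
 [ 0.01650654 -0.18875995 -0.98188452  1.45360415]
 [ 0.          0.          0.          1.        ]]
```

View pics/scene0.png

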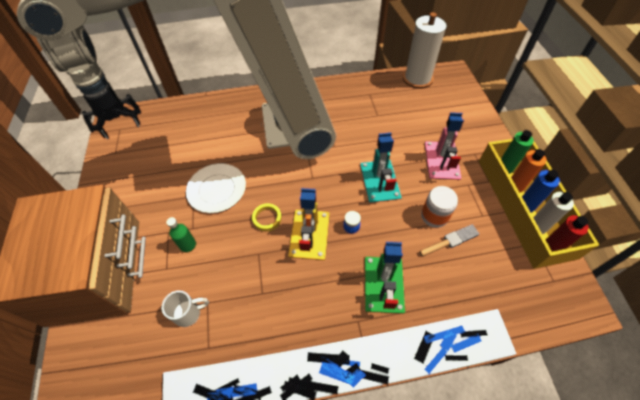

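View pics/top0.png

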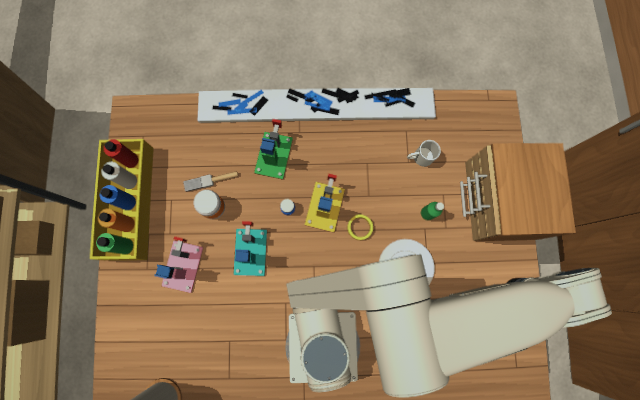

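```bash
cat > h.py <<'E'
import numpy as np,cv2
def cast(d,px,z,T=None):
    T=d['T'] if T is None else T
    K=np.array([[d['fx'],0,d['cx']],[0,d['fy'],d['cy']],[0,0,1]])
    u=cv2.undistortPoints(np.array(px,float).reshape(-1,1,2),K,np.array(d['D'])).reshape(-1,2)
    r=np.c_[u,np.ones(len(u))]@T[:3,:3].T;o=T[:3,3]
    return o+r*((z-o[2])/r[:,2])[:,None]
def mask(d,lo,hi,box=None):
    m=cv2.inRange(cv2.cvtColor(d['frame'],cv2.COLOR_RGB2HSV),np.array(lo),np.array(hi))
    if box:
        b=np.zeros_like(m);x0,y0,x1,y1=box;b[y0:y1,x0:x1]=m[y0:y1,x0:x1];m=b
    return m
def tool(st):
    from scipy.spatial.transform import Rotation as R
    T=np.eye(4);T[:3,:3]=R.from_quat(st['orientation']).as_matrix();T[:3,3]=st['tool_pos'];return T
E
python3 - <<'E'
import pickle,cv2,numpy as np
from h import *
for n,box in(('top',(300,165,348,240)),('scene',(285,180,335,265))):
    d=pickle.load(open(n+'0.pkl','rb'))
    y=mask(d,(22,130,100),(32,255,255),box)
    c=max(cv2.findContours(y,0,2)[0],key=cv2.contourArea)
    w=cast(d,c.reshape(-1,2),0.01)[:,:2]
    r=cv2.minAreaRect((w*1000).astype(np.float32));print(n,'rect',r)
    b=mask(d,(100,80,30),(125,255,255),box);bm=np.argwhere(b)[:,::-1];print('blue',len(bm),bm.min(0),bm.max(0),cast(d,[bm.mean(0)],0.175))
    rr=mask(d,(0,160,90),(8,255,255),box)|mask(d,(174,160,90),(180,255,255),box);rm=np.argwhere(rr)[:,::-1];print('red',len(rm),rm.min(0),rm.max(0),cast(d,[rm.mean(0)],0.115))
    x0,y0,x1,y1=box;cv2.imwrite(f'pics/{n}c.png',cv2.resize(d['frame'][y0:y1,x0:x1,::-1],None,fx=6,fy=6,interpolation=2))
E
```

```text
top rect ((488.92236328125, -20.160804748535156), (110.30664825439453, 163.5501708984375), 74.62909698486328)
blue 145 [319 197] [331 210] [[ 0.46823613 -0.01514249  0.175     ]]
red 30 [328 174] [336 178] [[ 0.57537427 -0.04513701  0.115     ]]
scene rect ((495.13311767578125, 9.263885498046875), (91.05323028564453, 196.03329467773438), 60.04195022583008)
blue 240 [301 189] [314 208] [[ 0.47215182 -0.0120209   0.175     ]]
red 46 [300 225] [310 244] [[ 0.57002236 -0.03809951  0.115     ]]
```

View pics/topc.png

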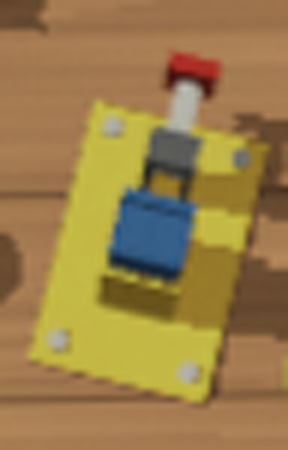

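The top crop shows the yellow plate tilted about -15°, with the blue head at crop (150,232) and the red tab at (193,72). That puts the prop origin at about (0.467, -0.014) with a yaw of -15.4°.

```bash
python3 -m inch '[[[0,0,-0.1,0.864],[0,0,-0.1,0.864],[0,0,-0.1,0.864],[0,0,-0.1,0.864],[0,0,0,0.864]]]' 1
python3 -m inch '[[[0.142,-0.563,0,0],[0.142,-0.563,0,0],[0.142,-0.563,0,0],[0.142,-0.563,0,0],[0.142,-0.563,0,0],[0.142,-0.563,0,0],[0.142,-0.563,0,0],[0.142,-0.563,0,0],[0.142,-0.563,0,0],[0.142,-0.563,0,0]]]'
python3 -m inch '[[[0.142,-0.563,0,0],[0.142,-0.563,0,0],[0.142,-0.563,0,0],[0.142,-0.563,0,0],[0.142,-0.563,0,0],[0.142,-0.563,0,0],[0.142,-0.563,0,0],[0.142,-0.563,0,0],[0.142,-0.563,0,0],[0.142,-0.563,0,0]]]'
python3 -m inch '[[[0,0,0,0],[0,0,0,0],[0,0,0,0]]]'
python3 - <<'E'
from station import manip
from h import *
import pickle
s=manip.get_state();d=manip.snapshot('wrist');pickle.dump((s,d),open('w1.pkl','wb'))
cv2.imwrite('pics/w1.png',d['frame'][:,:,::-1]);print(d['T_tool_cam'],d['fx'])
E
```

```text
t: 0.6
tool_pos: [0.1807, -0.5195, 0.2516]
orientation: [0.991, -0.136, 0.0, 0.0]
force: [-0.1, 0.4, -0.3]
opening: 0.0857
grasp_force: 0.0
t: 1.6
tool_pos: [0.3241, -0.2657, 0.2511]
orientation: [0.991, -0.134, -0.0, -0.0]
force: [0.4, -0.6, -0.0]
opening: 0.0854
grasp_force: 0.0
t: 2.6
tool_pos: [0.4637, -0.0267, 0.2511]
orientation: [0.993, -0.122, 0.0, -0.006]
force: [-0.0, 0.1, 0.5]
opening: 0.0855
grasp_force: 0.0
t: 2.9
tool_pos: [0.4628, -0.0294, 0.2512]
orientation: [0.992, -0.125, 0.0, -0.006]
force: [-0.4, 0.4, -0.5]
opening: 0.0855
grasp_force: 0.0
[[ 1.29584616e-03 -9.52680628e-01 -3.03970297e-01  7.67286974e-02]
 [ 9.99999154e-01  1.26793072e-03  2.89212562e-04 -1.14840415e-03]
 [ 1.09886073e-04 -3.03970415e-01  9.52681465e-01 -1.42629963e-01]
 [ 0.00000000e+00  0.00000000e+00  0.00000000e+00  1.00000000e+00]] 288.86401312566
```

View pics/w1.png

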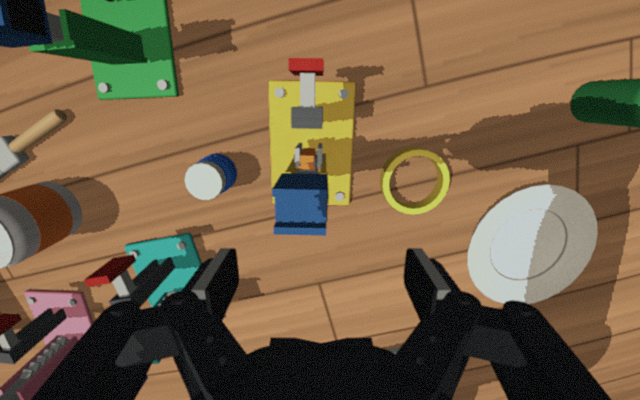

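The wrist view shows the blue head at about (301,205), the red tab at (307,66) and the orange pawl at (307,160). All of it sits left of the tool axis, so I'll measure the offset.

```bash
python3 - <<'E'
import pickle
from h import *
s,d=pickle.load(open('w1.pkl','rb'));Tt=tool(s);T=Tt@d['T_tool_cam']
box=(255,50,370,245)
y=mask(d,(22,130,100),(32,255,255),box);c=max(cv2.findContours(y,0,2)[0],key=cv2.contourArea).reshape(-1,2)
# straight left/right plate edges
for rows in((90,170),):
    for side in(0,1):
        p=[]
        for r in range(*rows):
            xs=np.where(y[r])[0]
            if len(xs): p.append((xs.min() if side==0 else xs.max(),r))
        w=cast(d,p,0.01,T)[:,:2];l=cv2.fitLine(w.astype(np.float32),cv2.DIST_HUBER,0,.01,.01).ravel();l[:2]*=np.sign(l[0])
        print('edge yaw',np.degrees(np.arctan2(l[1],l[0])),l[2:])
b=mask(d,(100,80,30),(125,255,255),box);bm=np.argwhere(b)[:,::-1];print(bm.min(0),bm.max(0))
for r in(180,192,205,220,232):
    xs=np.where(b[r])[0];print(r,xs.min(),xs.max(),b[r].sum()//255)
e=[(np.where(b[r])[0].min(),np.where(b[r])[0].max()) for r in range(196,230)]
for z in(.185,.195):print(z,cast(d,[(274,235),(328,235),(301,235),(301,175),(301,205)],z,T))
rr=mask(d,(0,160,90),(8,255,255),box)|mask(d,(174,160,90),(180,255,255),box);rm=np.argwhere(rr)[:,::-1];print('red',rm.min(0),rm.max(0),cast(d,[rm.mean(0),(rm[:,0].mean(),rm[:,1].min())],.127,T))
import math;print('tool x yaw',math.degrees(math.atan2(Tt[1,0],Tt[0,0])),Tt[:3,2])
E
```

```text
edge yaw -14.790481 [0.5236987  0.02814213]
edge yaw -15.539124 [ 0.49264073 -0.07468002]
[273 174] [326 234]
180 279 326 47
192 273 326 54
205 275 326 52
220 276 325 50
232 274 325 52
0.185 [[ 0.450094    0.01414967  0.185     ]
 [ 0.43973144 -0.02760475  0.185     ]
 [ 0.44491643 -0.00677768  0.185     ]
 [ 0.49210657 -0.01988119  0.185     ]
 [ 0.46931493 -0.01356133  0.185     ]]
0.195 [[ 0.45426105  0.01112652  0.195     ]
 [ 0.44439484 -0.02862791  0.195     ]
 [ 0.44933148 -0.00879844  0.195     ]
 [ 0.49426126 -0.0212743   0.195     ]
 [ 0.47256132 -0.01525716  0.195     ]]
red [289  58] [323  71] [[ 0.57267151 -0.04174436  0.127     ]
 [ 0.57735701 -0.04300515  0.127     ]]
tool x yaw -14.384327327416493 [ 0.00227582  0.01105121 -0.99993634]
```

```bash
python3 -m inch '[[[0,-0.17,0,0.05],[0,-0.17,0,0.05],[0,0,0,0],[0,0,0,0]]]' 1
python3 -m inch '[[[0,0,0.2,0],[0,0,0.25,0],[0,0,0.25,0],[0,0,0.25,0],[0,0,0.25,0],[0,0,0,0],[0,0,0,0],[0,0,0,0]]]'
```

```text
t: 3.35
tool_pos: [0.4642, -0.0248, 0.2516]
orientation: [0.992, -0.123, 0.001, -0.011]
force: [0.5, 0.0, -0.2]
opening: 0.0853
grasp_force: 0.0
t: 4.15
tool_pos: [0.4647, -0.024, 0.192]
orientation: [0.992, -0.123, 0.002, -0.011]
force: [0.1, -0.2, 0.3]
opening: 0.0858
grasp_force: 0.0
```

```bash
python3 - <<'E'
from station import manip
from h import *
s=manip.get_state();print(np.round(s['joints'],3),s['tool_pos'],tool(s)[:3,:3].round(4),s['ft_torque'])
E
```

```text
[-0.246  0.129 -0.247  1.194  0.022  3.141] [ 0.46466004 -0.02399081  0.19196698] [[ 9.699e-01 -2.434e-01  5.700e-03]
 [-2.434e-01 -9.697e-01  2.120e-02]
 [ 4.000e-04 -2.200e-02 -9.998e-01]] [-0.03517107  0.00228211  0.00189697]
```

Joint 6 is at its limit (3.14), so I'll go back up and make the half turn the other way.

```bash
python3 -m inch '[[[0,0,-0.3,0],[0,0,-0.3,0],[0,0,-0.3,0],[0,0,-0.3,0],[0,0,0,0]]]' 1
python3 -m inch '[[[0,0,0,-1],[0,0,0,-1],[0,0,0,-1],[0,0,0,-1],[0,0,0,-1],[0,0,0,-1],[0,0,0,-1],[0,0,0,-1],[0,0,0,-1],[0,0,0,-1]]]'
python3 -m inch '[[[0,0,0,-1],[0,0,0,-1],[0,0,0,-1],[0,0,0,-1],[0,0,0,-1],[0,0,0,-1],[0,0,0,-1],[0,0,0,-1],[0,0,0,-1],[0,0,0,-1]]]'
python3 -m inch '[[[0,0,0,-1],[0,0,0,-1],[0,0,0,-0.4],[0,0,0,0],[0,0,0,0],[0,0,0,0]]]'
cat > st.py <<'E'
from station import manip
from h import *
s=manip.get_state();T=tool(s)
O=np.array([.467,-.0128,.165]);a=np.radians(-15.2)
print('t',s['t'],'joints',np.round(s['joints'],3),'tcp',s['tool_pos'],'yaw',np.degrees(np.arctan2(T[1,0],T[0,0])),'z',T[:3,2])
p=s['tool_pos']-O;print('prop xy',p[0]*np.cos(a)+p[1]*np.sin(a),-p[0]*np.sin(a)+p[1]*np.cos(a))
E
python3 st.py
```

```text
t: 4.65
tool_pos: [0.465, -0.0255, 0.2537]
orientation: [0.992, -0.123, 0.003, -0.011]
force: [0.1, 0.2, 0.4]
opening: 0.0855
grasp_force: 0.0
t: 5.65
tool_pos: [0.464, -0.0252, 0.251]
orientation: [0.837, 0.546, 0.008, -0.008]
force: [0.1, -0.1, 0.4]
opening: 0.0851
grasp_force: 0.0
t: 6.65
tool_pos: [0.464, -0.0252, 0.251]
orientation: [0.29, 0.957, 0.011, -0.001]
force: [-0.2, -0.3, 0.5]
opening: 0.085
grasp_force: 0.0
t: 7.25
tool_pos: [0.4641, -0.0252, 0.2514]
orientation: [0.13, 0.991, 0.011, 0.001]
force: [-0.3, 0.0, -0.7]
opening: 0.0856
grasp_force: 0.0
t 7.25 joints [-0.249  0.105 -0.122  1.344  0.022  0.012] tcp [ 0.46407125 -0.02522298  0.25135425] yaw 165.0239470208437 z [ 0.00490545  0.02145403 -0.9997578 ]
prop xy 0.0004308793642463478 -0.012756270640841246
```

```bash
python3 -m inch '[[[0,0.11,0,0],[0,0.11,0,0],[0,0,0,0],[0,0,0,0]]]' 1
python3 -m inch '[[[0,0,0.2,0],[0,0,0.25,0],[0,0,0.25,0],[0,0,0.25,0],[0,0,0.2,0],[0,0,0,0],[0,0,0,0]]]'
python3 st.py
python3 - <<'E'
from station import manip
import cv2
cv2.imwrite('pics/w2.png',manip.snapshot('wrist')['frame'][:,:,::-1])
E
```

```text
t: 7.65
tool_pos: [0.467, -0.0143, 0.2518]
orientation: [0.129, 0.992, 0.011, 0.001]
force: [0.8, -0.7, -0.4]
opening: 0.0862
grasp_force: 0.0
t: 8.35
tool_pos: [0.4672, -0.0134, 0.1943]
orientation: [0.13, 0.991, 0.011, 0.001]
force: [1.0, -0.2, -0.2]
opening: 0.0851
grasp_force: 0.0
t 8.35 joints [-0.223  0.131 -0.238  1.201  0.022  0.037] tcp [ 0.46721933 -0.01343226  0.19425321] yaw 165.10064577981746 z [ 0.00478595  0.02147781 -0.99975787]
prop xy 0.000377425962137712 -0.0005526344571866929
```

View pics/w2.png

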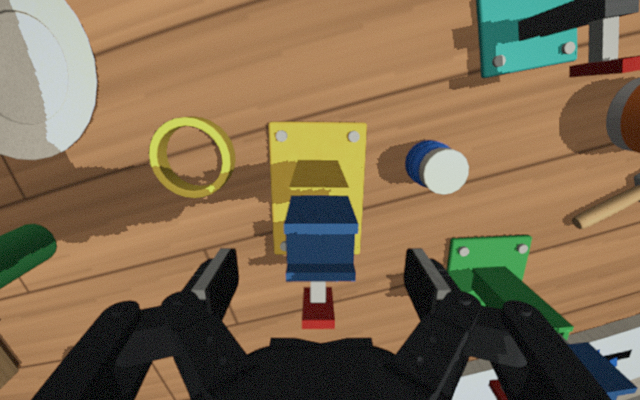

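The view shows the head spanning columns 286–356, centred between the finger pads (237 and 405). Next I descend and grip.

```bash
python3 -m inch '[[[0,0,0.2,0],[0,0,0.25,0],[0,0,0.25,0],[0,0,0.2,0],[0,0,0.07,0],[0,0,0,0],[0,0,0,0],[0,0,0,0]]]' 1
python3 -m inch '[[[0,0,0,0],[0,0,0,0],[0,0,0,0],[0,0,0,0],[0,0,0,0],[0,0,0,0],[0,0,0,0],[0,0,0,0]]]' 0
python3 -m inch '[[[0,0,0,0],[0,0,0,0],[0,0,0,0],[0,0,0,0],[0,0,0,0],[0,0,0,0],[0,0,0,0]]]'
```

```text
t: 9.2
tool_pos: [0.4678, -0.0124, 0.1463]
orientation: [0.13, 0.992, 0.011, 0.002]
force: [0.1, -0.6, -0.1]
opening: 0.0853
grasp_force: 0.0
t: 10.0
tool_pos: [0.4674, -0.013, 0.1462]
orientation: [0.13, 0.991, 0.01, 0.001]
force: [-1.6, -0.2, 5.1]
opening: 0.0394
grasp_force: 61.0
t: 10.7
tool_pos: [0.4674, -0.013, 0.1462]
orientation: [0.13, 0.991, 0.01, 0.001]
force: [-2.0, -0.9, 5.4]
opening: 0.0394
grasp_force: 61.0
```

```bash
python3 -m inch '[[[0,0.001,-0.04,0],[0,0.001,-0.04,0],[0,0.001,-0.04,0],[0,0,0,0],[0,0,0,0]]]' | egrep 'pos|force' 
for i in 1; do
python3 -m inch '[[[0,0.001,-0.04,0],[0,0.001,-0.04,0],[0,0,0,0]]]' | egrep 'pos|force'
python3 -m inch '[[[0,0.001,-0.04,0],[0,0,0,0]]]' | egrep 'pos|force'
python3 -m inch '[[[0,0.001,-0.04,0],[0,0,0,0]]]' | egrep 'pos|force'
done
```

```text
tool_pos: [0.4674, -0.013, 0.1516]
force: [1.6, -4.8, -7.7]
grasp_force: 61.9
tool_pos: [0.4673, -0.0129, 0.1557]
force: [1.5, -6.1, -7.7]
grasp_force: 61.8
tool_pos: [0.4673, -0.013, 0.1575]
force: [1.3, -4.7, -8.5]
grasp_force: 62.4
tool_pos: [0.4673, -0.013, 0.1592]
force: [2.4, -5.2, -12.4]
grasp_force: 62.8
```

```bash
f(){ egrep 'pos|^force' | tr '\n' ' '; echo; }
python3 -m inch '[[[0,0,-0.02,0],[0,0,0,0]]]' | f
python3 -m inch '[[[0,0.001,-0.02,0],[0,0,0,0]]]' | f
python3 -m inch '[[[0,0,-0.02,0],[0,0,0,0]]]' | f
python3 -m inch '[[[0,0.001,-0.02,0],[0,0,0,0]]]' | f
python3 -m inch '[[[0,0,-0.02,0],[0,0,0,0]]]' | f
python3 -m inch '[[[0,0.001,-0.02,0],[0,0,0,0]]]' | f
python3 -m inch '[[[0,0,-0.02,0],[0,0,0,0]]]' | f
python3 -m inch '[[[0,0.001,-0.02,0],[0,0,0,0]]]' | f
python3 -m inch '[[[0,0,-0.02,0],[0,0,0,0]]]' | f
python3 -m inch '[[[0,0.001,-0.02,0],[0,0,0,0]]]' | f
python3 -m inch '[[[0,0,-0.02,0],[0,0,0,0]]]' | f
python3 -m inch '[[[0,0.001,-0.02,0],[0,0,0,0]]]' | f
```

```text
tool_pos: [0.4673, -0.0129, 0.1599] force: [3.7, -5.8, -14.1] 
tool_pos: [0.4673, -0.0129, 0.1607] force: [5.0, -6.1, -15.9] 
tool_pos: [0.4673, -0.0129, 0.1615] force: [5.2, -6.1, -19.2] 
tool_pos: [0.4673, -0.0129, 0.1627] force: [3.8, -5.7, -15.0] 
tool_pos: [0.4673, -0.0129, 0.1642] force: [3.1, -6.5, -10.6] 
tool_pos: [0.4673, -0.0129, 0.1654] force: [2.0, -5.7, -8.6] 
tool_pos: [0.4673, -0.013, 0.1666] force: [1.5, -5.5, -6.6] 
tool_pos: [0.4673, -0.0129, 0.1677] force: [1.1, -5.4, -6.4] 
tool_pos: [0.4673, -0.0129, 0.1686] force: [1.6, -4.7, -6.7] 
tool_pos: [0.4673, -0.013, 0.1696] force: [2.0, -5.9, -7.4] 
tool_pos: [0.4673, -0.013, 0.1705] force: [0.7, -6.1, -8.3] 
tool_pos: [0.4673, -0.013, 0.1713] force: [2.3, -5.4, -11.7]
```

```bash
f(){ egrep 'pos|^force' | tr '\n' ' '; echo; }
python3 -m inch '[[[0,0.001,-0.04,0],[0,0.001,-0.04,0],[0,0.001,-0.04,0],[0,0,0,0],[0,0,0,0]]]' | f
python3 -m inch '[[[0,0.001,-0.04,0],[0,0.001,-0.04,0],[0,0.001,-0.04,0],[0,0,0,0],[0,0,0,0]]]' | f
python3 -m inch '[[[0,0.001,-0.04,0],[0,0,-0.02,0],[0,0,0,0],[0,0,0,0]]]' | f
python3 -m inch '[[[0,0.001,-0.04,0],[0,0.001,-0.04,0],[0,0,0,0],[0,0,0,0]]]' | f
python3 -m inch '[[[0,0.001,-0.04,0],[0,0.001,-0.04,0],[0,0,0,0],[0,0,0,0]]]' | f
python3 -m inch '[[[0,0.001,-0.04,0],[0,0.001,-0.04,0],[0,0,0,0],[0,0,0,0]]]' | f
```

```text
tool_pos: [0.4673, -0.0129, 0.1771] force: [2.4, -7.2, -12.5] 
tool_pos: [0.4673, -0.0129, 0.1836] force: [0.9, -6.1, -7.8] 
tool_pos: [0.4673, -0.0129, 0.1861] force: [2.7, -6.1, -12.2] 
tool_pos: [0.4673, -0.0129, 0.1897] force: [3.5, -5.6, -16.3] 
tool_pos: [0.4673, -0.013, 0.1946] force: [0.9, -6.1, -7.4] 
tool_pos: [0.4673, -0.013, 0.1985] force: [0.7, -6.5, -7.2]
```

```bash
f(){ egrep 'pos|^force' | tr '\n' ' '; echo; }
python3 -m inch '[[[0,0.001,-0.04,0],[0,0.001,-0.04,0],[0,0,0,0],[0,0,0,0]]]' | f
python3 -m inch '[[[0,0.001,-0.04,0],[0,0,0,0],[0,0,0,0]]]' | f
python3 -m inch '[[[0,0.001,-0.02,0],[0,0,0,0]]]' | f
python3 -m inch '[[[0,0,-0.02,0],[0,0,0,0]]]' | f
python3 -m inch '[[[0,0.001,-0.02,0],[0,0,0,0]]]' | f
python3 -m inch '[[[0,0,-0.02,0],[0,0,0,0]]]' | f
python3 -m inch '[[[0,0.001,-0.02,0],[0,0,0,0]]]' | f
```

```text
tool_pos: [0.4673, -0.0129, 0.202] force: [2.3, -7.6, -12.2] 
tool_pos: [0.4673, -0.0129, 0.2037] force: [3.8, -6.1, -15.4] 
tool_pos: [0.4673, -0.0129, 0.2046] force: [3.5, -7.0, -15.2] 
tool_pos: [0.4673, -0.0129, 0.2061] force: [2.5, -6.9, -11.1] 
tool_pos: [0.4673, -0.0129, 0.2073] force: [1.6, -6.3, -9.8] 
tool_pos: [0.4673, -0.013, 0.2085] force: [-0.1, -5.7, -6.5] 
tool_pos: [0.4673, -0.013, 0.2097] force: [0.8, -6.8, -6.6]
```

```bash
f(){ egrep 'pos|^force' | tr '\n' ' '; echo; }
python3 -m inch '[[[0,0,-0.016,0],[0,0,0,0],[0,0,0,0]]]' | f
python3 -m inch '[[[0,0,0.01,0],[0,0,0,0]]]' | f
python3 -m inch '[[[0,0,0.01,0],[0,0,0,0]]]' | f
python3 -m inch '[[[0,0,0.01,0],[0,0,0,0]]]' | f
python3 -m inch '[[[0,0,0.01,0],[0,0,0,0]]]' | f
python3 -m inch '[[[0,0,0.01,0],[0,0,0,0]]]' | f
```

```text
tool_pos: [0.4673, -0.013, 0.2103] force: [1.5, -5.8, -7.7] 
tool_pos: [0.4673, -0.0129, 0.2098] force: [1.6, -7.0, -8.4] 
tool_pos: [0.4673, -0.013, 0.2094] force: [0.9, -5.9, -6.6] 
tool_pos: [0.4674, -0.013, 0.2093] force: [0.2, -6.4, -3.6] 
tool_pos: [0.4674, -0.013, 0.2091] force: [-1.3, -6.5, 1.1] 
tool_pos: [0.4674, -0.013, 0.2091] force: [-3.0, -5.5, 4.6]
```

```bash
python3 -m inch '[[[0,0,0,0],[0,0,0,0],[0,0,0,0],[0,0,0,0],[0,0,0,0],[0,0,0,0],[0,0,0,0]]]' 1
python3 -m inch '[[[0,0,-0.2,0],[0,0,-0.3,0],[0,0,-0.3,0],[0,0,-0.3,0],[0,0,-0.3,0],[0,0,-0.3,0],[0,0,-0.1,0],[0,0,0,0],[0,0,0,0],[0,0,0,0]]]' 
python3 st.py
python3 - <<'E'
from station import manip
from h import *
import pickle
s=manip.get_state();d=manip.snapshot('wrist');pickle.dump((s,d),open('w3.pkl','wb'))
sc=manip.snapshot('scene');pickle.dump(sc,open('scene1.pkl','wb'))
a=cv2.resize(sc['frame'][150:275,250:390],None,fx=3,fy=3)
im=np.zeros((400+0,640+0,3),np.uint8);im[:375,:420]=a
cv2.imwrite('pics/w3.png',np.hstack([d['frame'][200:400,200:440],im[:200,:420]])[:,:,::-1]);cv2.imwrite('pics/w3w.png',d['frame'][:,:,::-1])
E
```

```text
t: 20.6
tool_pos: [0.4676, -0.0121, 0.2081]
orientation: [0.13, 0.992, 0.011, 0.001]
force: [-0.8, 0.1, 0.7]
opening: 0.0853
grasp_force: 0.0
t: 21.6
tool_pos: [0.4669, -0.014, 0.2974]
orientation: [0.13, 0.992, 0.011, 0.001]
force: [-0.0, -0.1, -0.2]
opening: 0.0851
grasp_force: 0.0
t 21.6 joints [-0.224  0.102 -0.01   1.46   0.022  0.036] tcp [ 0.46685739 -0.01399623  0.29743177] yaw 165.10619013827608 z [ 0.0038947   0.02170789 -0.99975677]
prop xy 0.00017602088919753463 -0.001191773884614217
```

View pics/w3w.png

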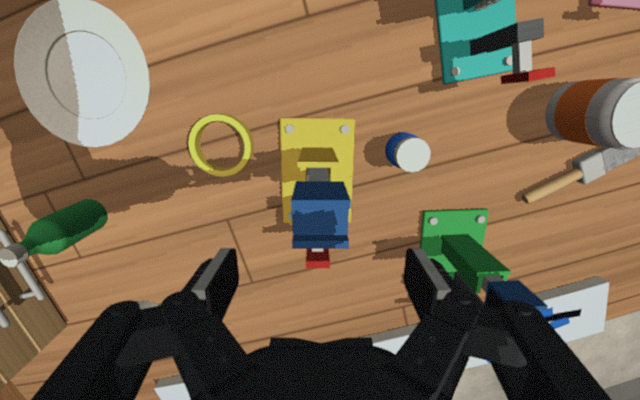

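The column is holding at the raised height. For the lock push I'll shut the fingers and turn them 90°, which keeps the wrist camera clear of the head. Then I'll move beyond the tab and come down.

```bash
python3 -m inch '[[[-0.36,0,0,0],[-0.36,0,0,0],[-0.36,0,0,0],[-0.36,0,0,0],[-0.36,0,0,0],[-0.36,0,0,0],[-0.36,0,0,0],[-0.38,-0.06,0,0],[0,0,0,0]]]' 0 | head -2
python3 -m inch '[[[0,0,0,-1],[0,0,0,-1],[0,0,0,-1],[0,0,0,-1],[0,0,0,-1],[0,0,0,-1],[0,0,0,-1],[0,0,0,-1],[0,0,0,-1],[0,0,0,-1]]]' | head -2
python3 -m inch '[[[0,0,0,-1],[0,0,0,-0.25],[0,0,0,0],[0,0,0,0],[0,0,0,0]]]'
python3 st.py
python3 - <<'E'
from station import manip
import cv2
cv2.imwrite('pics/w4.png',manip.snapshot('wrist')['frame'][:,:,::-1])
E
```

```text
t: 22.6
tool_pos: [0.6079, -0.055, 0.2962]
t: 23.6
tool_pos: [0.6059, -0.054, 0.2978]
t: 24.1
tool_pos: [0.6063, -0.0542, 0.2979]
orientation: [-0.609, 0.793, 0.007, 0.009]
force: [-0.5, 0.2, -0.7]
opening: 0.0001
grasp_force: 0.0
t 24.1 joints [-0.238  0.355  0.328  1.544  0.022 -1.547] tcp [ 0.60629296 -0.05415184  0.29792966] yaw -104.95627064889783 z [ 0.00496538  0.02150388 -0.99975643]
prop xy 0.1452620131589771 -0.003384102603733889
```

View pics/w4.png

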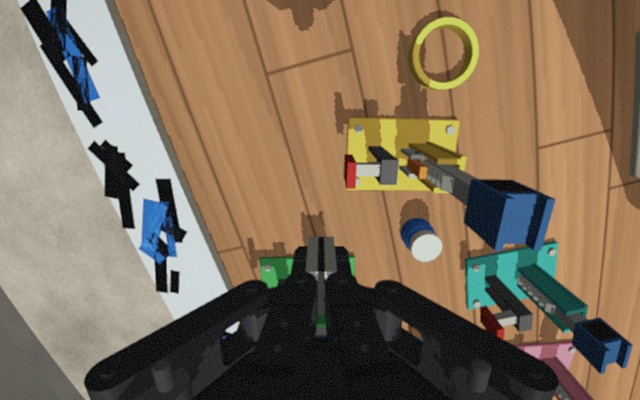

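The picture shows the yellow column raised, with its head at (510,210) and the red tab at (350,170). The shut gripper's knuckles stick out, so I'll push with the fingers half open, which puts the wrist farther from the head.

```bash
python3 -m inch '[[[0,-0.17,0,0],[0,-0.17,0,0],[0,0,0,0],[0,0,0,0],[0,0,0,0],[0,0,0,0]]]' 0.5 | tail -2
python3 -m inch '[[[0,0,0.3,0],[0,0,0.4,0],[0,0,0.4,0],[0,0,0.4,0],[0,0,0.4,0],[0,0,0.4,0],[0,0,0.4,0],[0,0,0.3,0],[0,0,0,0],[0,0,0,0]]]'
python3 st.py
python3 - <<'E'
from station import manip
import cv2
cv2.imwrite('pics/w5.png',manip.snapshot('wrist')['frame'][:,:,::-1])
E
```

```text
opening: 0.0429
grasp_force: 0.0
t: 25.75
tool_pos: [0.6237, -0.0554, 0.1485]
orientation: [-0.609, 0.793, 0.007, 0.009]
force: [-0.0, 0.3, 0.8]
opening: 0.0427
grasp_force: 0.0
t 25.75 joints [-0.233  0.419  0.048  1.2    0.022 -1.544] tcp [ 0.62366941 -0.05535021  0.14846816] yaw -104.88955472501287 z [ 0.00516533  0.02140508 -0.99975754]
prop xy 0.1623447725572221 1.5365177858238377e-05
```

View pics/w5.png

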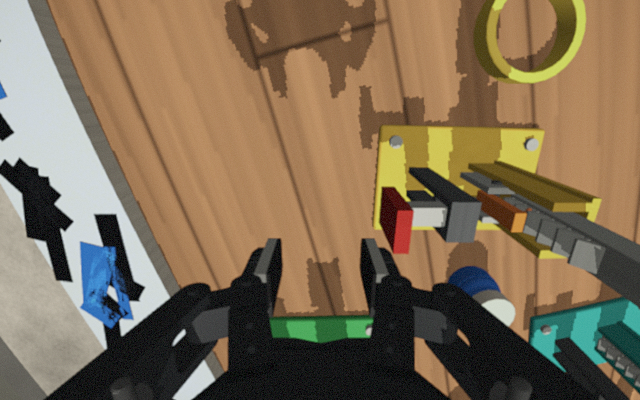

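The near finger's back is about 12 mm outside the tab's outer face, and its sides line up. I go down and start the push.

```bash
f(){ egrep 'pos|^force' | tr '\n' ' '; echo; }
python3 -m inch '[[[0,0,0.25,0],[0,0,0.3,0],[0,0,0.25,0],[0,0,0.1,0],[0,0,0,0],[0,0,0,0]]]' | f
python3 -m inch '[[[0,0.04,0,0],[0,0.04,0,0],[0,0.04,0,0],[0,0.04,0,0],[0,0,0,0],[0,0,0,0]]]' |f
python3 -m inch '[[[0,0.03,0,0],[0,0.03,0,0],[0,0,0,0]]]' |f
python3 -m inch '[[[0,0.03,0,0],[0,0.03,0,0],[0,0,0,0]]]' |f
python3 -m inch '[[[0,0.03,0,0],[0,0.03,0,0],[0,0,0,0]]]' |f
python3 -m inch '[[[0,0.03,0,0],[0,0.03,0,0],[0,0,0,0]]]' |f
python3 st.py
```

```text
tool_pos: [0.6241, -0.0545, 0.1033] force: [-0.1, 0.2, -0.1] 
tool_pos: [0.6161, -0.0524, 0.1031] force: [0.1, -0.5, -0.3] 
tool_pos: [0.6131, -0.0516, 0.103] force: [-0.1, 0.3, -0.7] 
tool_pos: [0.6104, -0.0508, 0.103] force: [2.7, -0.3, -0.3] 
tool_pos: [0.6072, -0.05, 0.103] force: [1.5, -0.8, -0.5] 
tool_pos: [0.6043, -0.0491, 0.103] force: [1.2, 0.1, -0.3] 
t 28.2 joints [-0.23   0.414 -0.081  1.076  0.022 -1.541] tcp [ 0.60432116 -0.04914658  0.10297643] yaw -104.88889893759213 z [ 0.00483527  0.02156115 -0.99975584]
prop xy 0.14204686286447124 0.000929075910497186
```

```bash
f(){ egrep 'pos|^force' | tr '\n' ' '; echo; }
python3 -m inch '[[[0,0.03,0,0],[0,0.03,0,0],[0,0.03,0,0],[0,0.03,0,0],[0,0,0,0]]]' |f
python3 -m inch '[[[0,0.03,0,0],[0,0.03,0,0],[0,0.03,0,0],[0,0,0,0]]]' |f
python3 -m inch '[[[0,0.02,0,0],[0,0.02,0,0],[0,0.02,0,0],[0,0,0,0]]]' |f
python3 -m inch '[[[0,0.02,0,0],[0,0,0,0]]]' |f
python3 -m inch '[[[0,0.02,0,0],[0,0,0,0]]]' |f
python3 st.py
```

```text
tool_pos: [0.5984, -0.0476, 0.103] force: [1.5, 0.1, -0.1] 
tool_pos: [0.5941, -0.0465, 0.103] force: [1.4, 1.3, 0.1] 
tool_pos: [0.5913, -0.0458, 0.103] force: [2.3, 1.2, 0.3] 
tool_pos: [0.5904, -0.0455, 0.103] force: [2.8, 0.7, 0.5] 
tool_pos: [0.5895, -0.0453, 0.103] force: [2.4, 1.0, 0.4] 
t 29.9 joints [-0.23   0.39  -0.12   1.061  0.022 -1.54 ] tcp [ 0.58948501 -0.04525969  0.103015  ] yaw -104.89352310479002 z [ 0.00502319  0.02145018 -0.9997573 ]
prop xy 0.12671063273737235 0.0007901111592751309
```

```bash
f(){ egrep 'pos|^force' | tr '\n' ' '; echo; }
p(){ python3 -c "
from station import manip as m
f=m.get_state()['force'];import sys
sys.exit(abs(f[0])>7)"; }
python3 -m inch '[[[0,0.02,0,0],[0,0,0,0]]]' |f; p &&
python3 -m inch '[[[0,0.02,0,0],[0,0,0,0]]]' |f; p &&
python3 -m inch '[[[0,0.01,0,0],[0,0,0,0]]]' |f; p &&
python3 -m inch '[[[0,0.01,0,0],[0,0,0,0]]]' |f; p &&
python3 -m inch '[[[0,0.01,0,0],[0,0,0,0]]]' |f; p &&
python3 -m inch '[[[0,0.01,0,0],[0,0,0,0]]]' |f; p &&
python3 -m inch '[[[0,0.01,0,0],[0,0,0,0]]]' |f; p &&
python3 -m inch '[[[0,0.01,0,0],[0,0,0,0]]]' |f; p &&
python3 -m inch '[[[0,0.01,0,0],[0,0,0,0]]]' |f; p &&
python3 -m inch '[[[0,0.01,0,0],[0,0,0,0]]]' |f
```

```text
tool_pos: [0.5885, -0.045, 0.103] force: [1.7, 1.3, 0.5] False
False
False
False
False
False
False
False
False
```

```bash
f(){ egrep 'pos|^force' | tr '\n' ' '; echo; }
p(){ python3 -c "
from station import manip as m
import sys
sys.exit(int(m.get_state()['force'][0]>7))"; }
python3 -m inch '[[[0,0.02,0,0],[0,0,0,0]]]' |f; p &&
python3 -m inch '[[[0,0.02,0,0],[0,0,0,0]]]' |f; p &&
python3 -m inch '[[[0,0.01,0,0],[0,0,0,0]]]' |f; p &&
python3 -m inch '[[[0,0.01,0,0],[0,0,0,0]]]' |f; p &&
python3 -m inch '[[[0,0.01,0,0],[0,0,0,0]]]' |f; p &&
python3 -m inch '[[[0,0.01,0,0],[0,0,0,0]]]' |f; p &&
python3 -m inch '[[[0,0.01,0,0],[0,0,0,0]]]' |f; p &&
python3 -m inch '[[[0,0.01,0,0],[0,0,0,0]]]' |f; p &&
python3 -m inch '[[[0,0.01,0,0],[0,0,0,0]]]' |f; p &&
python3 -m inch '[[[0,0.01,0,0],[0,0,0,0]]]' |f
```

```text
tool_pos: [0.5875, -0.0447, 0.103] force: [1.8, 0.7, -0.1] 
tool_pos: [0.5865, -0.0445, 0.103] force: [2.4, 0.9, 0.2] 
tool_pos: [0.5861, -0.0444, 0.103] force: [2.9, 1.2, -0.6] 
tool_pos: [0.5857, -0.0442, 0.103] force: [2.9, 1.8, -0.5] 
tool_pos: [0.5853, -0.0442, 0.103] force: [4.2, 0.4, -0.7] 
tool_pos: [0.5853, -0.0441, 0.1031] force: [6.5, 1.2, -0.5] 
tool_pos: [0.5852, -0.0441, 0.1032] force: [7.8, 0.6, -2.0]
```

The force rises and the motion stops, so the lock is at its hard stop. I back off and check.

```bash
python3 -m inch '[[[0,-0.05,0,0],[0,-0.15,0,0],[0,-0.25,0,0],[0,-0.25,0,0],[0,-0.2,0,0],[0,0,0,0]]]' | egrep 'pos|^force'
python3 -m inch '[[[0,0,-0.3,0],[0,0,-0.4,0],[0,0,-0.4,0],[0,0,-0.4,0],[0,0,-0.4,0],[0,0,-0.4,0],[0,0,-0.4,0],[0,0,-0.3,0],[0,0,0,0],[0,0,0,0]]]' | egrep '^t|pos|^force'
python3 - <<'E'
from station import manip
from h import *
import pickle
a=manip.snapshot('scene')['frame'];t=manip.snapshot('top')
old=pickle.load(open('top0.pkl','rb'))['frame']
d=manip.snapshot('wrist')['frame']
A=cv2.resize(a[150:275,230:390],(400,312));B=cv2.resize(t['frame'][130:290,240:445],(400,312))
cv2.imwrite('pics/end.png',np.vstack([np.hstack([A,B]),np.hstack([cv2.resize(d,(400,250)),cv2.resize(old[130:290,240:445],(400,250))])])[:,:,::-1])
E
```

```text
tool_pos: [0.6286, -0.0559, 0.1024]
force: [-0.3, -0.7, 0.1]
t: 33.1
tool_pos: [0.6266, -0.0586, 0.2524]
force: [0.4, -0.5, 0.3]
```

View pics/end.png

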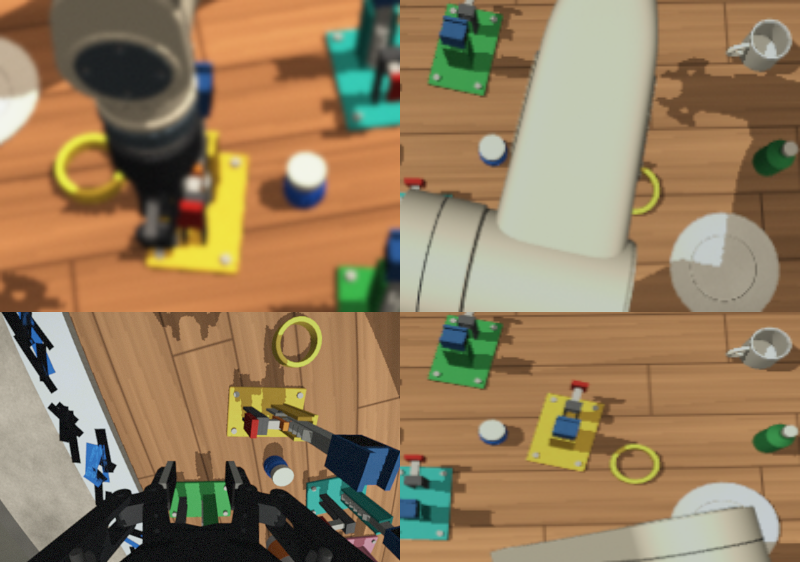

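The wrist view shows the head still raised and the red tab right up against the bracket. The paints and other things are where they were, and the robot is clear of everything.

```bash
python3 -c "
from station import manip
print(manip.hand_in())"
```

```text
the job is handed in; nothing more can be done
None
```

I raised the head four clicks, let it rest on the pawl at about 63 mm and released it, pushed the lock tab in to its stop, and handed the job in; the hand-in gave no pass/fail result.

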